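# Pin the filter jar and take off its cap

## Robot

A 7-joint arm with a two-finger parallel gripper is mounted at the origin on the work surface. World frame = base frame: x ahead of the robot, y to its left, z up, the work surface at z = 0. Lengths are in m, angles in rad, forces in N, time in s.
With the tool pointing down it reaches from about 0.375 to 0.925 m from the base axis. Payload 3.1 kg.
Tool frame: the origin (TCP) lies between the finger pads, 19 mm behind the fingertips; this is the grasp point; z points along the fingers, y is the line along which they close (so a half turn about z gives the same grasp; the last joint's range is limited). The gripper opens to 85 mm and grips with 20 to 120 N. Pads are 22 mm wide; open, the fingers measure 114 mm over their backs; the gripper's body (76 mm by 85 mm) begins 54 mm behind the grasp point. The pads swing forward as they close: fully open they stand 13 mm farther back than shut.
Start: joints at [1.21, 0.383, 0.044, 1.598, -0.018, 1.161, -0.05], TCP at [0.169, -0.628, 0.25] pointing down, gripper open.
Joint ranges: [-2.61, 2.61], [-0.41, 2.15], [-1.48, 1.57], [0, 2.5], [-1.57, 4.71], [0.05, 1.97], [-2.85, 2.85]. Speed limits (rad/s): [2.79, 2.79, 3.14, 3.14, 3.14, 3.14, 3.14].

## Interface

Orientations are given as a rotation vector (axis times angle).
In Python, from cell import env gives the robot as it stands. The module is installed in compiled form; this text tells all that it offers.
- The arm moves only by the tool servo_tool, never from a script. Its argument "steps" is text: rows parted by semicolons, each of 4 numbers parted by spaces: the shift along the tool's x, y, z each as a share of 30 mm, from -1 to 1, then the turn about the tool's z as a share of 0.08 rad, from -1 to 1. In form: tx ty tz twist; .... A call has 1 to 10 rows; each row shifts and turns the commanded pose from where the row before left it, along the tool's axes as they then stand; what a row does not reach is not made up. A row lasts 1/8 s, in which the tool goes at most 62.5 mm and 10.7 degrees, less where a joint would pass 70% of its speed; a pose out of reach is approached as far as the arm can. A call with a number of a shift or a turn outside -1 to 1 is refused whole. A call with a gripper value outside its range is refused whole. "claw" is the finger opening in mm, from 0 to 85.4, set as the call begins (left out, the last holds). The fingers move at their own pace and stop on an object; the grip force is fixed at half the most. Time passes only in rows, so rows that do not move let the fingers close. It gives the time, the measured TCP pose, the force, the opening and the grip force at its end, in the units of the state.
- env.state(): the state, without advancing time (a new reading comes with each control period).
- env.get_image(name): name is "scene" or "top" or "wrist"; returns a dict with "color" (480x640x3 uint8, red, green, blue), "fx", "fy", "cx", "cy" (pixels), "R" (3x3) and "t" (3): a world point X has camera coordinates R X + t. Camera axes: x right, y down, z forward; pixel columns grow to the right and rows downward; lengths in m; the calibration is good to about 2 mm. A picture is of the moment at which its call begins. There is no depth.
- env.hand_in(): hands the job in; it is judged then, once.
The state is a dict: "time_s": time; "qpos": joint angles; "joint_velocities": joint speeds; "joint_torque": joint torques, N m; "tool_pos": TCP position; "orientation": TCP orientation; "force": force on the tool from outside, world axes, zero at the start; "ft_torque": the same for the moment, N m; "finger_gap": finger opening in m; "grip_force": force on a finger pad.
Only numpy, scipy, OpenCV 4.12 (cv2) and the standard library are available. Lean on these libraries where they do the work, as an engineer would, in place of code of your own. Each camera call takes 0.05 s, during which the arm holds its last target. There are 200 camera calls.

## Task

Lock the filter jar to its stand by pushing the red-handled lock pin fully home through the clevis plate and the jar's ear, and leave it in. Then unscrew the jar's tight blue cap anticlockwise until the threads let go, lift it straight off without lifting, tipping or turning the jar, and finish still holding it level, a centimetre or two above the jar's mouth and centred over it. Leave everything else where it is.

Things in the scene. Friction and masses are not known exactly. Their poses are not given: they have to be found in the camera images.
- stand: fixed white slab, 90 x 165 x 14 mm thick, under the jar. Origin: on the table, on the jar's axis; z up, -y points to the clevis. The jar's foot sits in a white collar (top 34 mm above the table), open towards the clevis: an aluminium plate 36 x 36 x 6 mm, top 28 mm above the table, over the end of the jar's ear, 90 mm from the jar's axis
- stand_hole (a point): centre of the mouth of the pin hole in the clevis plate's top face, 28 mm above the table; axes as the stand. Vertical hole 11 mm across, going on through the jar's ear (13 mm hole, lined up within about 1 mm) and the slab (11 mm hole): 28 mm deep in all
- pin: loose lock pin: steel shank 8 mm across, 26 mm long, tip tapered to 5 mm; then a red flange 22 mm across, 4 mm thick; then a red round grip 16 mm across, 42 mm tall; 72 mm in all, 40 g. Origin: centre of the tip; z up along the pin. Starts upright in one of the rack's two holes, tip 4 mm above the table. Home, its flange lies on the clevis plate
- pin_grip (a point): point on the pin's axis in its red grip, 60 mm above the tip, 12 mm below the grip's top: a good height for the TCP
- rack: fixed plywood block, 40 (x) x 110 (y) x 30 mm tall, with two 10 mm holes at y = -35 and +35 mm, one for the pin and one for the plug. Origin: centre of its underside
- jar: loose clear jar of filter stones, 0.6 kg, 68 mm across up to 80 mm height, shoulder to 92 mm, neck 48 mm across, mouth at 110 mm. A flat blue ear 26 mm wide, 6 mm thick, runs from its foot along -y to 103 mm from the axis, under the clevis plate. Origin: centre of its underside, 14 mm above the table; z up. Unpinned it turns in its collar; pinned it has 0.05 rad of play
- jar_mouth (a point): centre of the jar's mouth (rim), 110 mm above the jar's underside, 124 mm above the table; axes as the jar
- jar_ear (a point): centre of the pin hole in the jar's ear, on the ear's top face, 20 mm above the table
- cap: loose blue ribbed cap on the jar, 63 mm across, 24 mm tall, 55 g. Origin: centre of its lower edge, 12 mm below the mouth when closed; z up, white line along +x. A springy seal (20 N) makes it tight: a grip of 8 N slips, 45 N turns it. Turned anticlockwise from above its threads let go after 60 degrees and it lifts off freely from 60 to 90; at 95 a stop. 75 is best, in one grasp
- cap_top (a point): centre of the cap's top face, 24 mm above its lower edge, 136 mm above the table when closed; axes as the cap. With the TCP here the fingertips reach 19 mm down the cap's sides; the jar's shoulder lies 30 mm below this point
- bottle_a: clear round water bottle with blue cap, no label, 66 mm across, 210 mm tall. Bystander. Origin: centre of its underside
- bottle_b: clear round water bottle with blue cap and paper label, 66 mm across, 210 mm tall. Bystander. Origin: centre of its underside
- beaker: clear open cup, 76 mm across, 100 mm tall. Bystander. Origin: centre of its underside
- adapter: black power adapter, 50 x 90 x 32 mm, two steel prongs. Bystander. Origin: centre of its underside
- wrench: steel wrench lying flat. Bystander
- tub_lid: white round tub lid, 90 mm across, 8 mm thick. Bystander. Origin: centre of its underside
- plug: sampling plug, like the pin but with a grey grip and a thinner (6 mm) shank, standing in the other hole of the rack: not the pin, leave it there. Bystander

How it is judged:
On the way, in this order (a step that is already met when the one before it is completed fails the run):
1. the pin is fully home through the clevis and the ear and let go, the cap still on (z of pin in the frame of stand_hole below -0.022 m and horizontal distance between pin and stand_hole below 0.004 m and angle between pin's own z axis and vertical below 0.2 rad and horizontal distance between pin and jar_ear below 0.008 m and contact force between the fingers and pin below 0.1 N and z of cap in the frame of jar_mouth below -0.006 m), for 0.2 s.
2. the cap is unscrewed and lifted clear of the pinned, upright jar (z of pin in the frame of stand_hole below -0.022 m and horizontal distance between pin and stand_hole below 0.004 m and angle between pin's own z axis and vertical below 0.2 rad and horizontal distance between pin and jar_ear below 0.008 m and angle between jar's own z axis and vertical below 0.05 rad and distance of jar from where it was at the start of the episode below 0.006 m and distance of jar_ear from where it was at the start of the episode below 0.012 m and z of cap in the frame of jar_mouth between 0.004 and 0.05 m and horizontal distance between cap and jar_mouth below 0.015 m), for 0.1 s.
At the end, for the whole second after the job is handed in: Pin home (tip 22 mm or more below the hole's mouth, within 4 mm of its axis), let go; jar upright within 0.05 rad, shifted under 6 mm, ear under 12 mm; cap held still by the fingers alone, level within 0.15 rad, lower edge 4 to 50 mm above the mouth, within 15 mm of its centre (all of step 2 and angle between cap's own z axis and vertical below 0.15 rad and linear speed of cap below 0.02 m/s and contact force between the fingers and cap above 2 N and contact force between cap and jar below 0.1 N and contact force between the fingers and pin below 0.1 N); the arm keeps its last pose, push and grip.
It fails at once if the jar is lifted or tipped (z of jar in the frame of stand above 0.022 m or angle between jar's own z axis and vertical above 0.12 rad).
It fails at once if the jar is turned or shoved off its place (distance of jar_ear from where it was at the start of the episode above 0.02 m).
It fails at once if the cap is carried away or thrown off: more than 80 mm above the mouth (distance between cap and jar_mouth above 0.08 m).
It fails at once if a bystander is moved more than 30 mm (distance of any of bottle_a, bottle_b, beaker, adapter, wrench, tub_lid, plug from where it was at the start of the episode above 0.03 m).
It also fails if it takes over 58 s, if anything falls off the work surface, if the arm or the gripper's body presses on something with over 40 N, if the wrist force passes 120 N, or if a joint passes its speed limit or range.

## Working session

There is one attempt and no reset: what is moved stays moved. The work goes in short steps, Python scripts to look and compute and a tool call to move; the robot and the scene stay as the last step left them, time stands still between calls to the robot, and variables do not carry over. Pictures are saved under pics/ and viewed, at most 10 in all, crops included, and the job is handed in when it is done.

Besides the shell and the picture viewer there is one more tool, called in YAML: its name, and indented under it one key for each argument. servo_tool: Moves the arm, as the interface text tells. Shift numbers are shares of 30 mm and turn numbers shares of 0.08 rad, none past 1 either way. Its arguments: {"type":"object","properties":{"steps":{"type":"string"},"claw":{"type":"number"}},"required":["steps"]}

```bash
mkdir -p pics
cat > h.py <<'E'
import numpy as np, cv2, json
from cell import env
def snap(n,f):
    d=env.get_image(n); cv2.imwrite(f'pics/{f}.png',cv2.cvtColor(d['color'],cv2.COLOR_RGB2BGR))
    np.savez(f'pics/{f}.npz',**d); return d
def load(f): return dict(np.load(f'pics/{f}.npz'))
def proj(d,X):
    c=d['R']@np.array(X,float)+d['t']; return np.array([d['fx']*c[0]/c[2]+d['cx'],d['fy']*c[1]/c[2]+d['cy']])
def ray(d,u,v):
    r=d['R'].T@np.array([(u-d['cx'])/d['fx'],(v-d['cy'])/d['fy'],1]); return -d['R'].T@d['t'], r/np.linalg.norm(r)
def atz(d,u,v,z):
    o,r=ray(d,u,v); return o+r*(z-o[2])/r[2]
def tri(*obs):
    A=0;b=0
    for d,u,v in obs:
        o,r=ray(d,u,v); P=np.eye(3)-np.outer(r,r); A=A+P; b=b+P@o
    return np.linalg.solve(A,b)
E
python3 - <<'E'
from h import *
np.set_printoptions(precision=4,suppress=True)
for n in('scene','top'):
    d=snap(n,n+'0'); print(n,-d['R'].T@d['t'],d['fx'],d['R'].tolist())
s=env.state(); print(s['tool_pos'],s['orientation'],s['force'],s['time_s'])
E
```

```text
scene [ 1.4476 -0.2748  0.9312] 555.345065584043 [[0.3067355848237097, 0.9516212515414403, 0.01817345915228718], [0.6470229442232501, -0.1944749955972677, -0.7372521859825983], [-0.6980505645377947, 0.2379001254773645, -0.6753731854658731]]
top [0.4622 0.0017 1.0706] 436.4592939580855 [[-0.014231734563274086, -0.9998415273680664, 0.01069475953972063], [-0.9909567504374296, 0.012676419879797696, -0.1335815374275979], [0.13342479714734504, -0.012499141143414869, -0.9909801183559972]]
[ 0.1686 -0.6269  0.2487] [-3.1121 -0.4113  0.0007] [-0.0829 -0.3611  0.1438] 0.1
```

View pics/scene0.png

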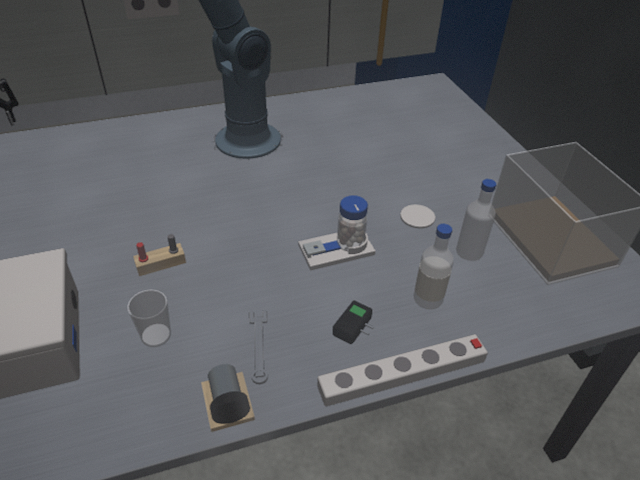

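View pics/top0.png

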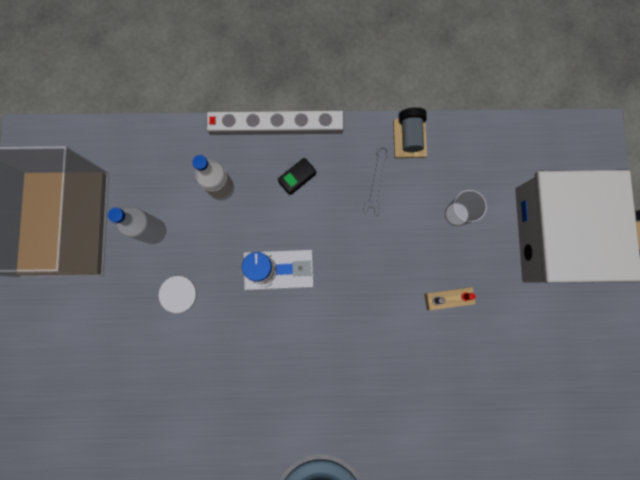

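The scene view shows the red-grip pin at (141,250), the plug at (172,243), the clevis plate at (315,247) and the cap at (353,207). The top view shows the pin at (468,296), the cap at (256,266) and the plate at (302,268).

Run:
```python
from h import *
np.set_printoptions(precision=4,suppress=True)
S,T=load('scene0'),load('top0')
def blob(d,col,box):
    x0,y0,x1,y1=box; h=cv2.cvtColor(d['color'],cv2.COLOR_RGB2HSV)[y0:y1,x0:x1].astype(int)
    H,s,v=h[...,0],h[...,1],h[...,2]
    m=((H<8)|(H>172)) if col=='r' else (abs(H-113)<12)
    m=m&(s>130)&(v>50); n,l,st,c=cv2.connectedComponentsWithStats(m.astype(np.uint8))
    i=1+st[1:,4].argmax(); st=st[i]; return c[i]+[x0,y0],st[:4]+[x0,y0,0,0],st[4]
print('pin',rs:=blob(S,'r',(120,230,170,280)),rt:=blob(T,'r',(440,270,490,310)))
print('cap',cs:=blob(S,'b',(335,190,375,222)),ct:=blob(T,'b',(235,245,273,290)))
p=tri((S,*rs[0]),(T,*rt[0]));print('pin c',p, proj(S,p)-rs[0])
p=tri((S,*cs[0]),(T,*ct[0]));print('cap c',p, proj(S,p)-cs[0])
# plate hole
for u,v in [(302,268)]: print('plate',atz(T,u,v,.028))
print(atz(S,315,247,.028))
s=[cv2.resize(d['color'][y:y+75,x:x+100],(400,300),interpolation=cv2.INTER_CUBIC) for d,x,y in((S,290,190),(T,230,230),(S,110,215),(T,410,260))]
o=np.vstack([np.hstack(s[:2]),np.hstack(s[2:])]);cv2.imwrite('pics/crop1.png',o[...,::-1])
```

```text
pin (array([139.3571, 244.1429]), array([137, 243,   6,   3]), np.int32(14)) (array([467.9043, 296.1064]), array([462, 292,  14,   9]), np.int32(94))
cap (array([353.2413, 203.5587]), array([341, 196,  26,  17]), np.int32(315)) (array([256.2208, 266.648 ]), array([242, 252,  29,  29]), np.int32(625))
pin c [ 0.4666 -0.3461  0.0721] [1.6264 0.2938]
cap c [0.5365 0.1321 0.1337] [-0.4955  0.0571]
plate [0.5398 0.0364 0.028 ]
[0.5433 0.0414 0.028 ]
```

View pics/crop1.png

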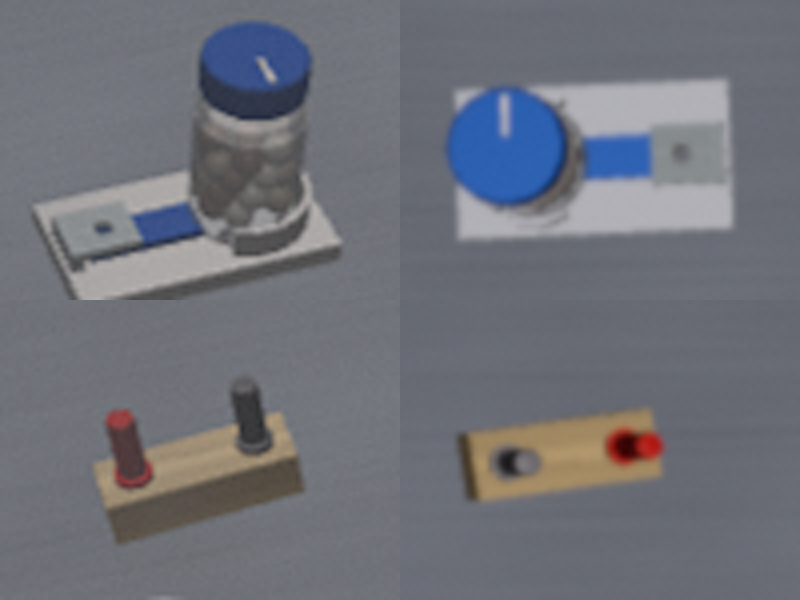

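The crops show, in full-image pixels:
- **Plate hole:** scene (315.4,246.6), top (300.2,267.7).
- **Pin top:** scene (140.1,244.1), top (471.7,295.9).
- **Flange:** scene (143,259.2), top (465.2,296).
- **Cap's white line:** points along about +x.

Run:
```python
from h import *
np.set_printoptions(precision=4,suppress=True)
S,T=load('scene0'),load('top0')
for n,a,b,z in(('hole',(315.4,246.6),(300.2,267.7),.028),('pintop',(140.1,244.1),(471.7,295.9),.076),('flange',(143,259.2),(465.2,296),.034),('captop',(353.5,204.6),(256,266.2),.136),('plug top',(171,235),(438.7+.4,300),.076)):
    print(n,tri((S,*a),(T,*b)),atz(S,*a,z),atz(T,*b,z))
# stand corners top view -> yaw
q=[atz(T,230+u/4-.4,230+v/4-.4,.014)[:2] for u,v in((55,90),(58,241),(329,80),(333,229))]
q=np.array(q);print(q,q.mean(0)); e=q[1]+q[0]-q[2]-q[3];print('yaw of stand y axis',np.degrees(np.arctan2(e[1],e[0])))
from scipy.spatial.transform import Rotation as R
print(R.from_rotvec(env.state()['orientation']).as_matrix())
```

```text
hole [0.541  0.0419 0.027 ] [0.5422 0.0427 0.028 ] [0.5405 0.0407 0.028 ]
pintop [ 0.4679 -0.3487  0.0753] [ 0.4694 -0.3475  0.076 ] [ 0.4676 -0.3497  0.076 ]
flange [ 0.468  -0.3504  0.0282] [ 0.4746 -0.3493  0.034 ] [ 0.4678 -0.3491  0.034 ]
captop [0.5376 0.1327 0.1314] [0.5429 0.1313 0.136 ] [0.5369 0.1312 0.136 ]
plug top [ 0.4591 -0.2765  0.0758] [ 0.4586 -0.2778  0.076 ] [ 0.4595 -0.275   0.076 ]
[[0.5814 0.179 ]
 [0.4901 0.1763]
 [0.5854 0.0125]
 [0.495  0.0111]] [0.538  0.0947]
yaw of stand y axis 91.5248710671573
[[ 0.9657  0.2598 -0.0007]
 [ 0.2598 -0.9657  0.0023]
 [-0.0001 -0.0024 -1.    ]]
```

servo_tool:
  steps: "0.93 -0.49 0.1 0;0.93 -0.49 0.1 0;0.93 -0.49 0.1 0;0.93 -0.49 0.1 0;0.93 -0.49 0.1 0;0.93 -0.49 0.1 0;0.93 -0.49 0.1 0;0.93 -0.49 0.1 0;0.93 -0.49 0.1 0;0.93 -0.49 0.1 0"
  claw: 50

```text
time_s: 1.35
tool_pos: [0.4004, -0.4122, 0.2193]
orientation: [-3.114, -0.412, 0.001]
force: [0.1, 0.1, -0.7]
finger_gap: 0.0498
grip_force: 0.0
```

servo_tool:
  steps: "0.92 -0.49 0.1 0;0.92 -0.49 0.1 0;0.92 -0.48 0.1 0;0 0 0 -1;0 0 0 -1;0 0 0 -1;0 0 0 -1;0 0 0 -1;0 0 0 -1;0 0 0 -1"

```text
time_s: 2.6
tool_pos: [0.4682, -0.3492, 0.2103]
orientation: [-2.877, -1.26, 0.001]
force: [-0.4, 0.9, -0.2]
finger_gap: 0.0502
grip_force: 0.0
```

servo_tool:
  steps: "0 0 0 -1;0 0 0 -1;0 0 0 -1;0 0 0 -1;0 0 0 -1;0 0 0 -1;0 0 0 -1;0 0 0 -1;0 0 0 -1;0 0 0 -0.37"

```text
time_s: 3.85
tool_pos: [0.4682, -0.3493, 0.2104]
orientation: [-2.218, -2.223, 0.0]
force: [0.5, 0.8, 0.8]
finger_gap: 0.05
grip_force: 0.0
```

Run:
```python
from h import *
np.set_printoptions(precision=4,suppress=True)
d=snap('wrist','w1'); print(-d['R'].T@d['t']); print(proj(d,(.468,-.349,.076)))
```

```text
[ 0.468  -0.266   0.3347]
[320.1226 229.8579]
```

View pics/w1.png

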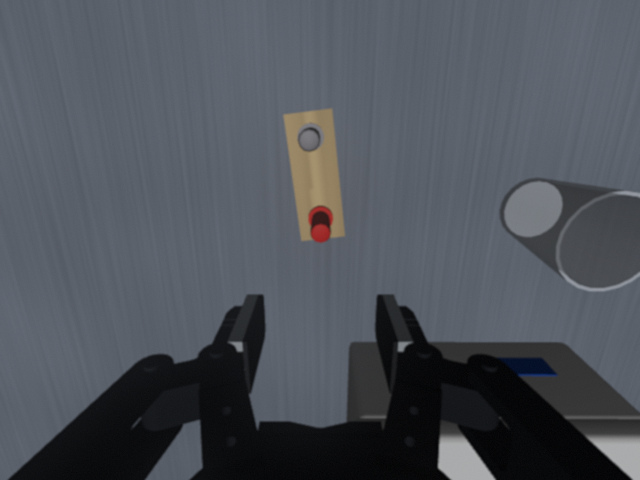

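Pin top is at (320.5,232.5) against a predicted (320.1,229.9). That puts the pin about 1.5 mm further towards -y, and the fingers straddle it clear of everything.

servo_tool:
  steps: "-0.04 0 0.7 0;0 0 0.7 0;0 0 0.7 0;0 0 0.7 0;0 0 0.7 0;0 0 0.7 0;0 0 0.65 0;0 0 0 0"

```text
time_s: 4.9
tool_pos: [0.4672, -0.3497, 0.0635]
orientation: [-2.217, -2.22, 0.001]
force: [0.3, -0.2, 0.2]
finger_gap: 0.0503
grip_force: 0.0
```

servo_tool:
  steps: "0 0 0 0;0 0 0 0;0 0 0 0;0 0 0 0;0 0 0 0"
  claw: 5

```text
time_s: 5.52
tool_pos: [0.4694, -0.3511, 0.0665]
orientation: [2.218, 2.222, 0.0]
force: [1.0, 0.0, 5.3]
finger_gap: 0.0141
grip_force: 58.7
```

servo_tool:
  steps: "0 0 -0.5 0;0 0 -0.8 0;0 0 -0.9 0;0 0 -0.9 0;0 0 -0.9 0;0 0 -0.3 0;0 0 0 0;0 0 0 0"

```text
time_s: 6.52
tool_pos: [0.4677, -0.35, 0.193]
orientation: [-2.218, -2.221, 0.001]
force: [0.1, 0.1, -0.8]
finger_gap: 0.0141
grip_force: 58.8
```

Run:
```python
from h import *
np.set_printoptions(precision=4,suppress=True)
for n in('wrist','scene','top'): snap(n,n[0]+'2')
s=env.state(); p=s['tool_pos'];print(p,s['orientation'],s['force'])
W,S=load('w2'),load('s2')
def crop(d,c,w,h,k): 
    x,y=int(c[0]-w/2),int(c[1]-h/2);x=min(max(x,0),640-w);y=min(max(y,0),480-h);print(x,y); return cv2.resize(d['color'][y:y+h,x:x+w],(w*k,h*k),interpolation=cv2.INTER_CUBIC)
a=crop(W,(320,340),200,150,2);b=crop(S,proj(S,p),100,75,4);print(proj(S,p))
cv2.imwrite('pics/c2.png',np.hstack([a,b])[...,::-1])
```

```text
[ 0.4679 -0.3501  0.1931] [-2.2177 -2.2215  0.0004] [ 0.1453  0.2045 -0.0961]
220 265
78 165
[128.0965 203.0785]
```

View pics/c2.png

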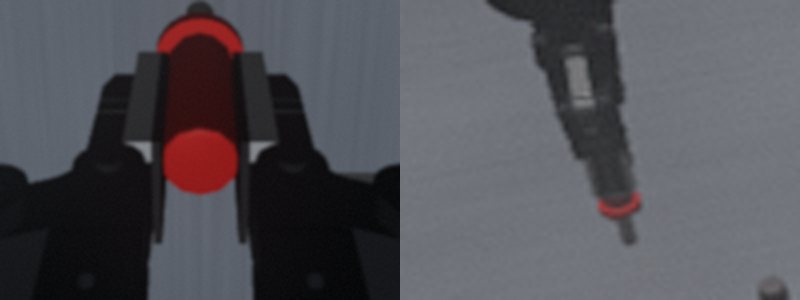

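The pin is held upright with its tip pointing down, at wrist pixel (320,267) and scene pixel (135,225).

servo_tool:
  steps: "0.8 0.15 0 0;0.95 0.18 0 0;0.95 0.18 0 0;0.95 0.18 0 0;0.95 0.18 0 0;0.95 0.18 0 0;0.95 0.18 0 0;0.95 0.18 0 0;0.95 0.18 0 0;0.95 0.18 0 0"

```text
time_s: 7.92
tool_pos: [0.521, -0.0691, 0.1938]
orientation: [-2.219, -2.223, 0.001]
force: [0.4, -0.4, -0.5]
finger_gap: 0.0141
grip_force: 58.8
```

servo_tool:
  steps: "0.95 0.18 0 0;0.95 0.18 0 0;0.95 0.18 0 0;0.85 0.14 0.3 0;0 0 0.6 0;0 0 0.6 0;0 0 0.6 0;0 0 0 0;0 0 0 0"

```text
time_s: 9.05
tool_pos: [0.5417, 0.0405, 0.1315]
orientation: [2.221, 2.222, 0.0]
force: [1.1, 0.8, -0.7]
finger_gap: 0.0138
grip_force: 58.8
```

Run:
```python
from h import *
np.set_printoptions(precision=4,suppress=True)
for n in('wrist','scene','top'): snap(n,n[0]+'3')
s=env.state(); p=s['tool_pos'];print(p,s['orientation'],s['force'])
W,S,T=load('w3'),load('s3'),load('t3')
print([proj(W,(.541,.0415,.028)),proj(S,(.541,.0415,.028)),proj(W,p-[0,0,.06]),proj(S,p-[0,0,.06])])
cv2.imwrite('pics/c3.png',np.hstack([cv2.resize(W['color'][150:350,220:420],(400,400),interpolation=2),cv2.resize(S['color'][190:290,265:365],(400,400),interpolation=2)])[...,::-1])
```

```text
[0.5423 0.041  0.1324] [2.219  2.2221 0.0022] [-0.092  -0.681   0.2344]
[array([319.1195, 242.399 ]), array([314.7365, 246.3588]), array([321.2698, 269.8217]), array([315.1227, 232.8346])]
```

View pics/c3.png

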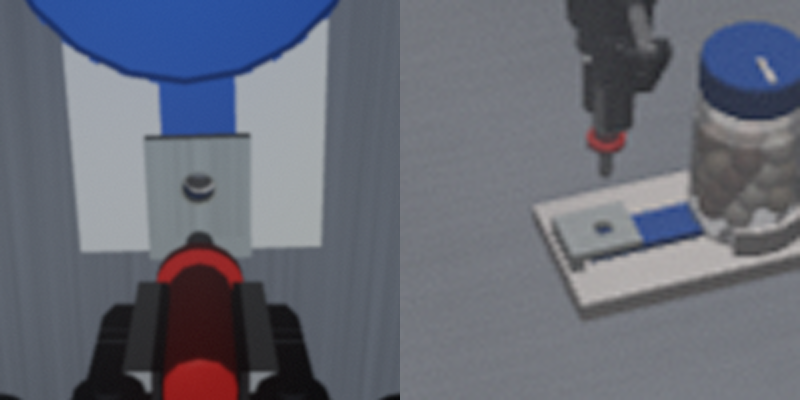

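Hole sits at wrist (319.3,243.2) and scene (315.6,246.6). The tip sits at wrist (319.8,268.2) and scene (315.9,233.2).

Run:
```python
from h import *
np.set_printoptions(precision=4,suppress=True)
W,S,T=load('w3'),load('s3'),load('t0')
print('tip',tri((W,319.8,268.2),(S,315.9,233.2)),'tip by wrist',[atz(W,319.8,268.2,z) for z in(.072,.076)])
print('hole',tri((W,319.3,243.2),(S,315.6,246.6),(T,300.2,267.7)),tri((W,319.3,243.2),(S,315.6,246.6)),atz(W,319.3,243.2,.028),atz(S,315.6,246.6,.028),atz(S,315.9,233.2,.072))
```

```text
Traceback (most recent call last):
  File "h.py", line 6, in load
    def load(f): return dict(np.load(f'pics/{f}.npz'))
                             ~~~~~~~^^^^^^^^^^^^^^^^^
FileNotFoundError: [Errno 2] No such file or directory: 'pics/t0.npz'
```

Run:
```python
from h import *
np.set_printoptions(precision=4,suppress=True)
W,S,T=load('w3'),load('s3'),load('top0')
print('tip',tri((W,319.8,268.2),(S,315.9,233.2)),'tip by wrist',[atz(W,319.8,268.2,z) for z in(.072,.076)])
print('hole',tri((W,319.3,243.2),(S,315.6,246.6),(T,300.2,267.7)),tri((W,319.3,243.2),(S,315.6,246.6)),atz(W,319.3,243.2,.028),atz(S,315.6,246.6,.028),atz(S,315.9,233.2,.072))
```

```text
tip [0.542  0.0422 0.0712] tip by wrist [array([0.5415, 0.0418, 0.072 ]), array([0.5415, 0.0436, 0.076 ])]
hole [0.5412 0.0417 0.0278] [0.5418 0.0422 0.0285] [0.5411 0.0409 0.028 ] [0.5424 0.0432 0.028 ] [0.5437 0.0425 0.072 ]
```

servo_tool:
  steps: "0 0 0.4 0;0 0 0.4 0;0 0 0.3 0;0 0 0.2 0;0 0 0.2 0;0 0 0.1 0;0 0 0 0;0 0 0 0"

```text
time_s: 10.2
tool_pos: [0.5418, 0.0411, 0.0838]
orientation: [2.219, 2.223, 0.001]
force: [0.7, 0.3, -0.9]
finger_gap: 0.0143
grip_force: 58.8
```

servo_tool:
  steps: "0 0 0.15 0;0 0 0.15 0;0 0 0.15 0;0 0 0.1 0;0 0 0.1 0;0 0 0 0;0 0 0 0"

```text
time_s: 11.08
tool_pos: [0.5415, 0.041, 0.0645]
orientation: [2.22, 2.223, -0.001]
force: [-2.0, -0.6, 5.2]
finger_gap: 0.0141
grip_force: 59.6
```

servo_tool:
  steps: "0 0 0.05 0;0 0 0.05 0;0 0 0 0;0 0 0 0"

```text
time_s: 11.58
tool_pos: [0.5417, 0.0411, 0.0643]
orientation: [2.219, 2.223, -0.004]
force: [-8.5, -1.8, 23.9]
finger_gap: 0.0138
grip_force: 61.7
```

servo_tool:
  steps: "0 0 -0.07 0;0 0 0 0;0 0 0 0;0 0 0 0"
  claw: 45

```text
time_s: 12.08
tool_pos: [0.5413, 0.0409, 0.0625]
orientation: [-2.219, -2.223, 0.001]
force: [-0.2, 0.3, -0.6]
finger_gap: 0.045
grip_force: 0.0
```

servo_tool:
  steps: "0 0 -0.4 0;0 0 -0.9 0;0 0 -1 0;0 0 -1 0;0 0 -1 0;0 0 -0.5 0;0 0 0 0;0 0 0 0"

```text
time_s: 13.08
tool_pos: [0.5406, 0.0407, 0.2059]
orientation: [-2.219, -2.222, 0.003]
force: [-0.8, 0.3, -0.3]
finger_gap: 0.0449
grip_force: 0.0
```

Run:
```python
from h import *
np.set_printoptions(precision=4,suppress=True)
for n in('wrist','scene','top'): snap(n,n[0]+'4')
s=env.state(); p=s['tool_pos'];print(p,s['orientation'],s['force'])
W,S=load('w4'),load('s4')
# pixel expectations: grip top at z .074, cap top
for z,q in((.074,(.541,.0415)),(.136,(.538,.132))): print(proj(W,(*q,z)),proj(S,(*q,z)))
cv2.imwrite('pics/c4.png',np.hstack([cv2.resize(W['color'][:,80:560],(400,400)),cv2.resize(S['color'][190:290,285:385],(400,400),interpolation=2)])[...,::-1])
```

```text
[0.5406 0.0408 0.2056] [-2.2181 -2.2219  0.0029] [0.2831 0.4731 0.1415]
[321.1566 230.0808] [315.1635 231.9064]
[315.955   99.1323] [352.9956 203.2459]
```

View pics/c4.png

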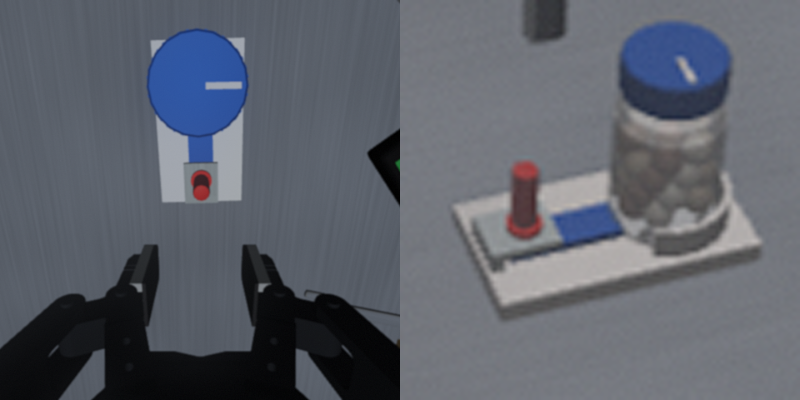

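The pin's flange lies on the plate and the pin stands upright, with its top at wrist (321,230). The cap is still on, centred near wrist (317,100).

Run:
```python
from h import *
np.set_printoptions(precision=4,suppress=True)
W,T,S=load('w4'),load('t4'),load('s4')
def disc(d,box):
    x0,y0,x1,y1=box; h=cv2.cvtColor(d['color'],cv2.COLOR_RGB2HSV)[y0:y1,x0:x1].astype(int)
    m=((abs(h[...,0]-113)<12)&(h[...,1]>120)&(h[...,2]>50)).astype(np.uint8)
    c=max(cv2.findContours(m,0,1)[0],key=cv2.contourArea); e=cv2.fitEllipse(cv2.convexHull(c)); print(e); return np.array(e[0])+[x0,y0]
w=disc(W,(230,20,410,163)); t=disc(T,(235,245,272,290))
print(w,atz(W,*w,.136),atz(W,*w,.13),t,atz(T,*t,.136),tri((W,*w),(T,*t)),tri((W,*w),(S,352.9+.2,204.3)))
for u in (205,243): print(atz(W,80+u*1.2,85*1.2,.136))
```

```text
((86.54058837890625, 78.88362884521484), (121.65480041503906, 129.90707397460938), 179.0889129638672)
((15.274009704589844, 23.54096221923828), (14.983375549316406, 29.312660217285156), 154.9749298095703)
[316.5406  98.8836] [0.5383 0.1321 0.136 ] [0.5382 0.1324 0.13  ] [250.274 268.541] [0.5321 0.1434 0.136 ] [0.534  0.1343 0.1715] [0.5383 0.1323 0.1331]
[0.5432 0.1306 0.136 ]
[0.5666 0.1307 0.136 ]
```

servo_tool:
  steps: "0.7 -0.03 0 0;0.8 -0.03 0 0;0.8 -0.03 0 0;0.74 0 0 0;0 0 0 0;0 0 0 0"
  claw: 85

```text
time_s: 13.98
tool_pos: [0.5385, 0.1309, 0.2064]
orientation: [-2.22, -2.222, 0.002]
force: [0.1, -1.3, -0.0]
finger_gap: 0.085
grip_force: 0.0
```

Run:
```python
from h import *
np.set_printoptions(precision=4,suppress=True)
for i in range(4): s=env.state(); print(s['tool_pos'],s['finger_gap'],s['qpos'][6]); W=snap('wrist','w5')
h=cv2.cvtColor(W['color'],cv2.COLOR_RGB2HSV).astype(int)
print(proj(W,(.5383,.132,.136)))
cv2.imwrite('pics/c5.png',W['color'][...,::-1])
```

```text
[0.5385 0.1309 0.2064] 0.08496142356025672 -0.48260326270143766
[0.5387 0.1305 0.2065] 0.08537963170748712 -0.4827855218600737
[0.5388 0.1304 0.2066] 0.08500397332287017 -0.48282287862200896
[0.5388 0.1305 0.2067] 0.08493795402723862 -0.48292684596255026
[319.4425 260.1662]
```

View pics/c5.png

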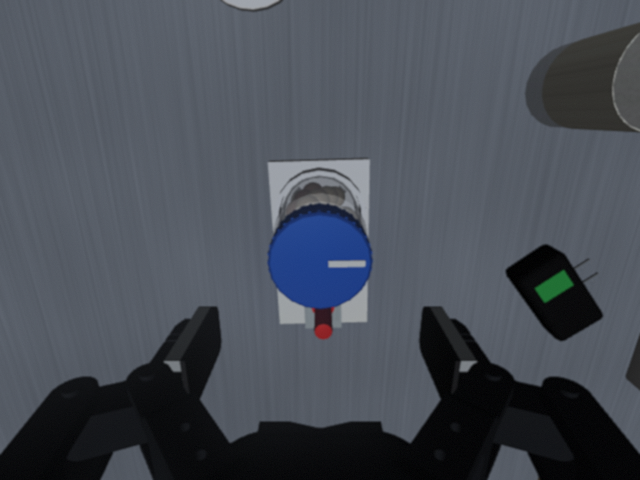

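The cap's top disc is centred near (320.5,257.5) against a predicted (319.4,260.2), so I shift about 2 mm towards +y. The pin at (322,330) is still home.

servo_tool:
  steps: "0.08 0 0.5 0;0 0 0.5 0;0 0 0.5 0;0 0 0.4 0;0 0 0.3 0;0 0 0.12 0;0 0 0 0;0 0 0 0"

```text
time_s: 15.18
tool_pos: [0.5392, 0.1348, 0.1381]
orientation: [2.219, 2.223, 0.002]
force: [-0.3, -0.5, 0.3]
finger_gap: 0.085
grip_force: 0.0
```

servo_tool:
  steps: "0 0 0 0;0 0 0 0;0 0 0 0;0 0 0 0;0 0 0 0;0 0 0 0"
  claw: 50

```text
time_s: 15.92
tool_pos: [0.539, 0.1347, 0.1385]
orientation: [2.219, 2.223, 0.001]
force: [-1.8, -0.6, 5.3]
finger_gap: 0.0604
grip_force: 64.2
```

servo_tool:
  steps: "0 0 0 -0.5;0 0 0 -0.8;0 0 0 -0.8;0 0 0 -0.8;0 0 0 -0.8;0 0 0 0"

```text
time_s: 16.68
tool_pos: [0.5392, 0.1349, 0.139]
orientation: [1.868, 2.525, 0.001]
force: [-2.0, -0.1, 7.8]
finger_gap: 0.0608
grip_force: 64.5
```

Run:
```python
from h import *
s=env.state(); print(s['tool_pos'],s['force'],s['ft_torque'],s['qpos'][6])
W=snap('wrist','w6'); cv2.imwrite('pics/c6.png',W['color'][...,::-1])
```

```text
[0.53919201 0.13486    0.13902819] [-2.04902453 -0.11210672  7.76359279] [-0.18408546  0.53295528 -0.16217161] -0.2723816102229093
```

View pics/c6.png

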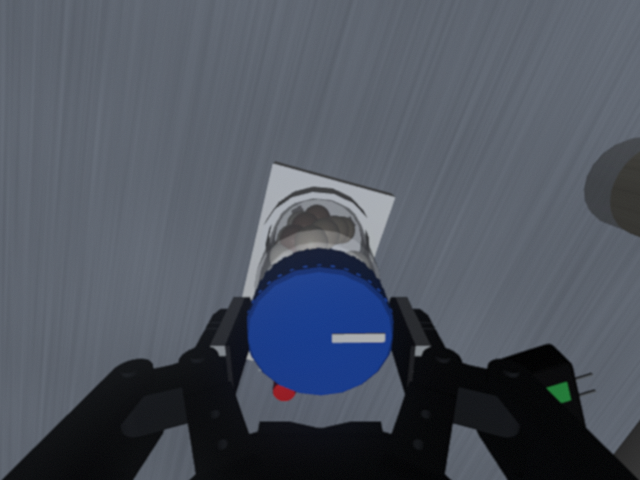

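The cap turns with the gripper: its line stays level in the image, at (358,338). The pin at (284,392) is still home.

servo_tool:
  steps: "0 0 0 -0.9;0 0 0 -0.9;0 0 0 -0.9;0 0 0 -0.9;0 0 0 -0.9;0 0 0 -0.9;0 0 0 0"

```text
time_s: 17.6
tool_pos: [0.5389, 0.1344, 0.1399]
orientation: [1.283, 2.867, -0.003]
force: [-4.2, -2.1, 14.2]
finger_gap: 0.0608
grip_force: 65.1
```

servo_tool:
  steps: "0 0 0 -0.9;0 0 0 -0.9;0 0 0 -0.9;0 0 0 -0.9;0 0 0 -0.9;0 0 0 -0.9;0 0 0 -0.9;0 0 0 -0.9;0 0 0 0;0 0 0 0"

```text
time_s: 18.85
tool_pos: [0.5393, 0.1332, 0.1401]
orientation: [0.418, 3.113, -0.006]
force: [-4.6, -4.2, 15.5]
finger_gap: 0.0611
grip_force: 65.3
```

Run:
```python
from h import *
for f in('w6','w7'):
    W=load(f) if f=='w6' else snap('wrist',f)
    m=(W['color'][270:395,250:392].min(2)>120).astype(np.uint8)
    n,l,s,c=cv2.connectedComponentsWithStats(m); i=1+s[1:,4].argmax(); print(f,s[i],c[i]+[250,270])
```

```text
w6 [ 82  64  53   9 424] [357.90330189 337.54009434]
w7 [ 82  64  53   8 405] [358.75555556 337.64444444]
```

servo_tool:
  steps: "0 0 -0.05 0;0 0 -0.05 0;0 0 0 0"

```text
time_s: 19.27
tool_pos: [0.5382, 0.1335, 0.1403]
orientation: [-0.416, -3.113, 0.003]
force: [-2.8, -2.7, 3.9]
finger_gap: 0.0608
grip_force: 64.9
```

servo_tool:
  steps: "0 0 -0.05 0;0 0 -0.05 0;0 0 -0.05 0;0 0 0 0"

```text
time_s: 19.77
tool_pos: [0.5386, 0.1341, 0.1447]
orientation: [-0.415, -3.114, 0.001]
force: [-1.1, -2.8, -2.4]
finger_gap: 0.0603
grip_force: 65.2
```

Free at −2.4 N, so I lift on.

servo_tool:
  steps: "0 0 -0.1 0;0 0 -0.1 0;0 0 -0.1 0;0 0 -0.1 0;0 0 -0.1 0;0 0 -0.1 0;0 0 -0.1 0;0 0 0 0;0 0 0 0;0 0 0 0"

```text
time_s: 21.02
tool_pos: [0.5385, 0.1345, 0.1658]
orientation: [-0.415, -3.114, 0.0]
force: [0.5, 1.1, -1.1]
finger_gap: 0.0602
grip_force: 65.3
```

Run:
```python
from h import *
s=env.state(); print(s['tool_pos'],s['force'],s['grip_force'])
S=snap('scene','s8');W=snap('wrist','w8')
cv2.imwrite('pics/c8.png',np.hstack([cv2.resize(S['color'][175:275,285:385],(400,400),interpolation=2),cv2.resize(W['color'][:,80:560],(400,400))])[...,::-1])
```

```text
[0.53854772 0.13452097 0.1658107 ] [ 0.45356199  1.06026313 -1.08155796] 65.28871587943286
```

View pics/c8.png

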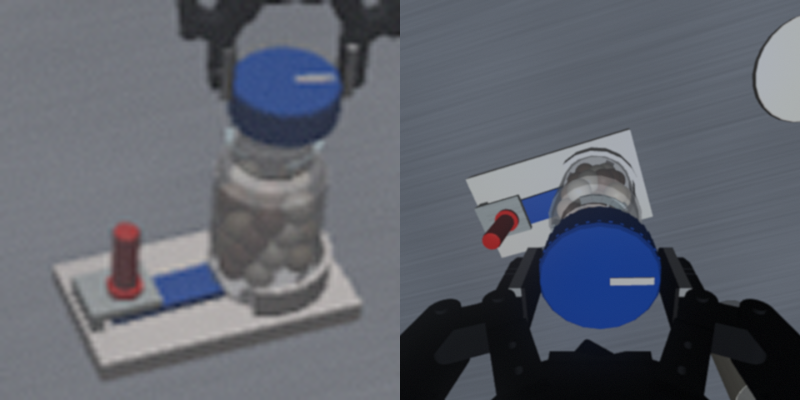

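The cap is held level about 15 mm above the jar's mouth. The jar sits in its collar and the pin is home.

```bash
python3 -c "
from cell import env
print(env.hand_in())"
```

```text
the job is handed in; nothing more can be done
None
```

I handed the job in at about 21 s; no verdict came back. By the last pictures and readings, the pin is fully home and let go, the cap is unscrewed 75° and held level about 15 mm above the mouth of the jar, and the jar has not visibly moved.

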